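# Hold the dispenser gate open over the catch pan

## Robot

A 6-joint arm with a two-finger parallel gripper is mounted at the origin on the work surface. World frame = base frame: x ahead of the robot, y to its left, z up, the work surface at z = 0. Lengths are in m, angles in rad, forces in N, time in s.
With the tool pointing down it reaches from about 0.3 to 0.875 m from the base axis. Payload 6.4 kg.
Tool frame: the origin (TCP) lies midway between the tips of the shut fingers; the grasp point (between the pads) lies 19 mm behind it; z points along the fingers, y is the line along which they close (so a half turn about z gives the same grasp; the last joint's range is limited). The gripper opens to 85 mm and grips with 20 to 120 N. Pads are 22 mm wide; open, the fingers measure 114 mm over their backs; the gripper's body (76 mm by 85 mm) begins 54 mm behind the grasp point. The pads swing forward as they close: fully open they stand 13 mm farther back than shut.
Start: joints at [-0.206, 0.181, 1.607, -0, 1.354, -0.206], TCP at [0.575, 0, 0.231] pointing down, gripper open.
Joint ranges: [-2.99, 2.99], [-0.89, 2.07], [0.3, 2.58], [-1.14, 4.28], [0, 2.63], [-3.12, 3.12]. Speed limits (rad/s): [2.57, 2.57, 3.01, 3.14, 3.14, 3.14].

## Interface

Orientations are given as a unit quaternion [w, x, y, z].
In Python, from bench import ctrl, vision, workorder gives the robot as it stands. The module is installed in compiled form; this text tells all that it offers.
- The arm moves only by the tool servo_tool, never from a script. Its argument "steps" is a list of rows, each an object of numbers: "dx", "dy", "dz": the shift along the world's x, y, z as a fraction of full scale; "wx", "wy", "wz": the turn, a rotation vector about the world's x, y, z as a fraction of full scale. A call has exactly 5 rows; each row is the pose to reach, as a shift and turn from the pose commanded when the call began, turning the shorter way round; what a row does not reach only later rows make up. Full scale, the value 1, is 100 mm for a shift and pi rad for a turn. A row lasts 1/12 s, in which the tool goes at most 41.7 mm and 7.16 degrees, less where a joint would pass 70% of its speed; a pose out of reach is approached as far as the arm can. A call with a number of a shift or a turn outside -1 to 1 is refused whole. A call with a gripper value outside its range is refused whole. "jaw" is the opening, from 0 (shut) to 1 (fully open), set as the call begins (left out, the last holds). The fingers move at their own pace and stop on an object; the grip force is fixed at half the most. Time passes only in rows, so rows that repeat a pose let the fingers close, or fill a call up. It gives the time, the measured TCP pose, the force, the opening and the grip force at its end, in the units of the state.
- ctrl.get_obs(): the state, without advancing time (a new reading comes with each control period).
- vision.camera(name): name is "scene" or "side" or "wrist"; returns a dict with "frame" (384x512x3 uint8, red, green, blue), "vfov" (degrees; the focal length in pixels is half the picture's height over the tangent of half this angle, whatever the lens; pixels are square), "cx", "cy" (the principal point, pixels), "D" ([k1, k2, p1, p2, k3] as OpenCV has them; the pictures are not rectified), "camera_from_world" (4x4, takes a point from world to camera coordinates). Camera axes: x right, y up, looking along -z (the intrinsics and any distortion apply to the point x, -y, -z); pixel columns grow to the right and rows downward; lengths in m; the calibration is good to about 2 mm. A picture is of the moment at which its call begins. There is no depth.
- workorder.hand_in(): hands the job in; it is judged then, once.
The state is a dict: "time_s": time; "q": joint angles; "dq": joint speeds; "joint_efforts": joint torques, N m; "eef_pos": TCP position; "eef_rot": TCP orientation; "wrist_force": force on the tool from outside, world axes, zero at the start; "torque": the same for the moment, N m; "opening": opening from 0.0 (shut) to 1.0 (fully open); "grasp_force": force on a finger pad.
Only numpy, scipy, OpenCV 4.12 (cv2) and the standard library are available. Lean on these libraries where they do the work, as an engineer would, in place of code of your own. Each camera call takes 0.05 s, during which the arm holds its last target. There are 200 camera calls.

## Task

The bean dispenser is empty and I want to brush it out from above. Stand the small saucepan on the dispenser's base with the whole spout mouth over the pan, let go of the pan, and only then draw the spring-loaded gate slide out by its upright wooden grip until the middle of the grip is level with the brass pointer on the guide channel. Keep hold of the grip there: the job finishes with you still holding the gate at the pointer, the pan standing under the spout, the pointer's setting unchanged and everything else on the ledge left where it is.

Things in the scene. Friction and masses are not known exactly. Their poses are not given: they have to be found in the camera images.
- dispenser: fixed counter-top dry-goods dispenser, 290 mm tall. Origin on the ledge under the spout's axis; x from its open front to its back, z up, +y the way the gate draws out; turned up to 0.2 rad. Base plate 6 mm thick, x -90 to 110, y +-100 mm. Posts (radius 8 mm) at x 92, y +-80 carry a plate (z 122 to 128, x -60 to 105, y +-95), gate housing (x +-41, y +-60, to z 149) and open hopper (radius 62)
- spout (a point): centre of the spout's round mouth, 44 mm outside diameter, facing down, 95 mm above the ledge; a pan goes in below it, kept low, from the front or from the -y side, handle to the front. Axes as the dispenser's
- gate_grip (a point): on the gate slide, the middle of its upright wooden grip at a good gripping height: a block 46 mm wide along x, 14 thick along y, 40 tall, from 26 mm below this point (the slide's top, 133 mm above the ledge) to 14 mm above it; axes as the dispenser's. Closed, it is 150 mm from the spout's axis. The slide runs in a channel 67 mm wide, lips to z 136, out to dispenser y 260
- gate (a joint): how far the gate slide is drawn out, in m: 0 closed, grows towards the dispenser's +y, end stop at 0.085. A return spring always pulls it shut: about 4.4 N when closed, rising 1.1 N per 10 mm
- pointer (a joint): setting of the brass pointer, in m: the distance the gate has to be drawn out for the middle of its grip to be level with the pointer (35 to 62 mm). Held by friction, not to be moved
- mark (a point): tip of the brass pointer, a saddle 10 mm wide with a thumbscrew on the channel's back (+x) lip; the tip is 25 mm beside the channel's middle line, 146 mm above the ledge; axes as the dispenser's. The gate is at the mark when gate_grip has the same y as this point in the dispenser's frame. Braces under the channel reach down to z 75 mm at dispenser y 80 to 200
- pan: small steel saucepan, about 0.26 kg, 110 mm outside diameter (103 mm inside), 58 mm tall, flat bottom. Origin at the centre of its underside, z up. Its straight level handle points to the pan's -x, out to 216 mm from the centre: 22 mm wide along y, 18 mm thick, its middle 47 mm above the underside, dark wood from 81 to 206 mm
- pan_grip (a point): good gripping point on the pan's handle, mid-thickness, at x -135 mm, z 47 mm in the pan's frame; axes as the pan's
- jar: empty green glass jar, 72 mm diameter, 105 mm tall, origin under its centre; to be left alone
- molcajete: grey basalt three-legged mortar, 204 mm wide, 122 mm tall, on a cork trivet 12 mm thick, 220 mm wide; origin under its centre; to be left alone
- press: steel tortilla press, 190 mm plates, 95 mm tall with its handle folded over the top, origin under its centre; to be left alone
- rest: wooden pestle rest, 130 x 70 x 24 mm, origin under its centre; to be left alone
- pestle: basalt pestle, 120 mm long, 38 mm thick, lying along x in the rest, origin on its underside; to be left alone
- crock: white ceramic spoon holder, 100 mm diameter, 130 mm tall, wooden spoons in it up to 240 mm; origin under its centre; to be left alone
- salt: round wooden salt box, 88 mm diameter, 72 mm tall, origin under its centre; to be left alone
- lid: the hopper's aluminium lid lying on the ledge, 132 mm diameter, 30 mm tall with its knob, origin under its centre; to be left alone

How it is judged:
On the way:
1. the pan stands level on the dispenser's base under the spout, let go (horizontal distance between pan and spout below 0.03 m and z of pan in the frame of dispenser below 0.012 m and angle between pan's own z axis and vertical below 0.1 rad and contact force between the fingers and pan below 0.2 N and linear speed of pan below 0.03 m/s), for 0.3 s.
At the end, for the whole second after the job is handed in: The fingers still hold the gate's grip (over 3 N) with its middle within 7 mm of the pointer; the pan stands level and untouched on the base plate, its centre within 30 mm of the spout's axis; the pointer has shifted less than 5 mm and nothing else on the ledge over 30 mm (all of step 1 and y of gate_grip in the frame of mark between -0.007 and 0.007 m and contact force between the fingers and gate above 3 N and contact force between the arm and pan below 0.2 N and distance of mark from where it was at the start of the episode below 0.005 m); the arm keeps its last pose, push and grip.
It fails at once if the gate is opened (over 12 mm) while the pan is not under the spout (value of joint gate above 0.012 m and horizontal distance between pan and spout above 0.035 m).
It fails at once if something else on the ledge is shifted by more than 30 mm (distance of any of jar, molcajete, press, rest, pestle, crock, salt, lid from where it was at the start of the episode above 0.03 m).
It also fails if it takes over 64 s, if anything falls off the work surface, if the arm or the gripper's body presses on something with over 40 N, if the wrist force passes 120 N, or if a joint passes its speed limit or range.

## Working session

There is one attempt and no reset: what is moved stays moved. The work goes in short steps, Python scripts to look and compute and a tool call to move; the robot and the scene stay as the last step left them, time stands still between calls to the robot, and variables do not carry over. Pictures are saved under pics/ and viewed, at most 10 in all, crops included, and the job is handed in when it is done.

Besides the shell and the picture viewer there is one more tool, called after "Call:" in YAML: its name, and indented under it one key for each argument. servo_tool: Moves the arm, as the interface text tells. Its arguments: {"type":"object","properties":{"steps":{"type":"array","items":{"type":"object","properties":{"dx":{"type":"number"},"dy":{"type":"number"},"dz":{"type":"number"},"wx":{"type":"number"},"wy":{"type":"number"},"wz":{"type":"number"}}}},"jaw":{"type":"number"}},"required":["steps"]}

```bash
mkdir -p pics; cat > h.py <<'E'
import numpy as np, cv2, json, pickle
from bench import ctrl, vision, workorder
def snap(n):
    c=vision.camera(n); pickle.dump(c,open(n+'.pkl','wb')); return c
def K(c):
    h,w=c['frame'].shape[:2]; f=h/2/np.tan(np.radians(c['vfov'])/2)
    return np.array([[f,0,c['cx']],[0,f,c['cy']],[0,0,1.]])
def proj(c,P):
    P=np.atleast_2d(np.array(P,float)); M=np.array(c['camera_from_world'])@np.diag([1,1,1,1.])
    M=np.diag([1,-1,-1,1])@M
    return cv2.projectPoints(P,cv2.Rodrigues(M[:3,:3])[0],M[:3,3],K(c),np.array(c['D'],float))[0][:,0]
def atz(c,uv,z):
    u=cv2.undistortPoints(np.array(uv,float).reshape(-1,1,2),K(c),np.array(c['D'],float))[:,0]
    M=np.diag([1,-1,-1,1])@np.array(c['camera_from_world']); R=M[:3,:3];o=-R.T@M[:3,3]
    d=np.c_[u,np.ones(len(u))]@R
    return o+d*((z-o[2])/d[:,2])[:,None]
E
python3 - <<'E'
from h import *
a=[snap(n)['frame'] for n in('scene','side')]
for n,f in zip('ab',a): cv2.imwrite(f'pics/{n}.png',cv2.resize(f[:,:,::-1],(800,600),interpolation=cv2.INTER_CUBIC))
o=ctrl.get_obs();print(o['time_s'],o['eef_rot'])
for n in('scene','side'):
    c=pickle.load(open(n+'.pkl','rb'));M=c['camera_from_world'];print(n,-M[:3,:3].T@M[:3,3],c['vfov'],c['D'])
E
```

```text
0.1 [-6.87894895e-04  7.07110929e-01  7.07102169e-01 -4.27676146e-04]
scene [ 1.42230681 -0.46195036  1.036647  ] 52.839010429219165 [-0.06013702  0.          0.          0.          0.        ]
side [-0.45876232 -0.30875058  1.05787274] 55.80244799984692 [-0.03314489  0.          0.          0.          0.        ]
```

View pics/a.png

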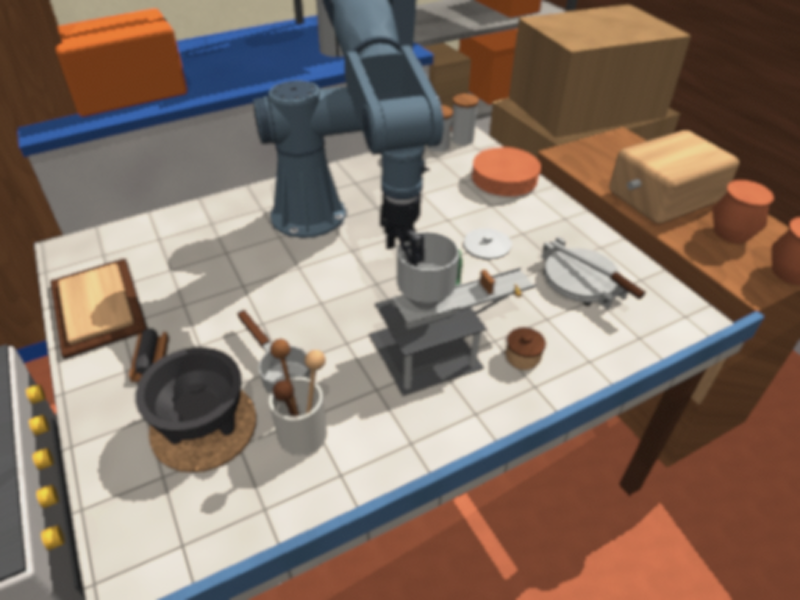

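View pics/b.png

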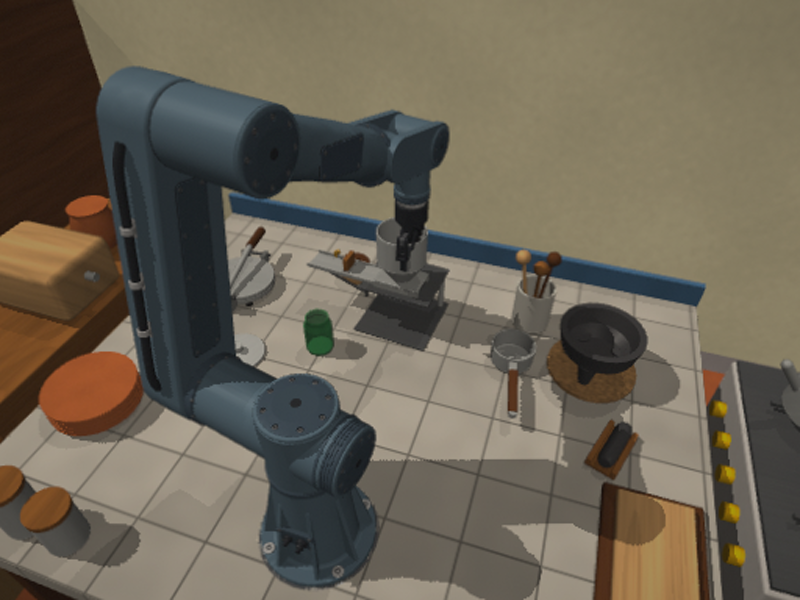

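```bash
python3 - <<'E'
from h import *
for n,(x,y,w,h,s) in {'side':(190,150,160,120,5),'scene':(150,140,200,120,4)}.items():
    f=pickle.load(open(n+'.pkl','rb'))['frame'][y:y+h,x:x+w,::-1]
    f=cv2.resize(f,None,fx=s,fy=s,interpolation=cv2.INTER_CUBIC)
    f=cv2.convertScaleAbs(f,alpha=1.3,beta=15)
    for i in range(0,f.shape[1],100): cv2.putText(f,str(x+i//s),(i,10),0,.35,(0,0,255)); cv2.line(f,(i,12),(i,18),(0,0,255))
    cv2.imwrite(f'pics/c_{n}.png',f)
E
```

```text
(no output)
```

View pics/c_side.png

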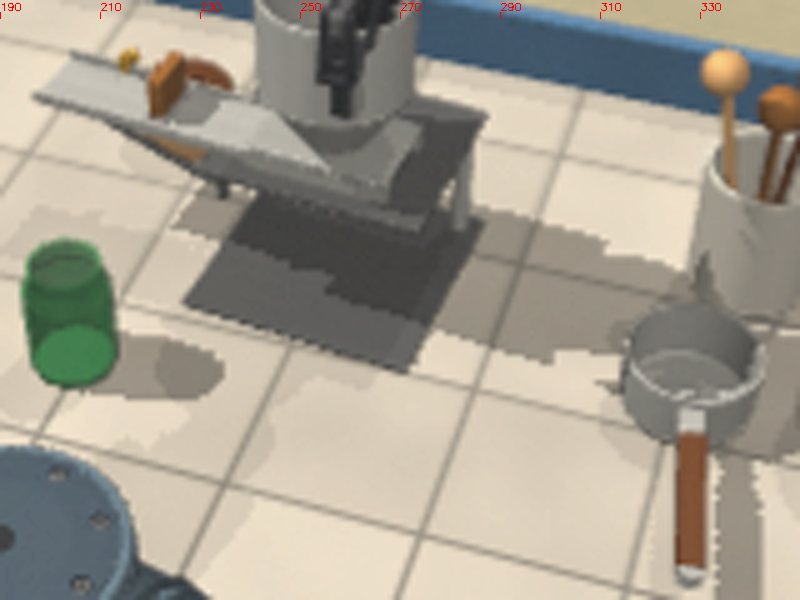

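View pics/c_scene.png

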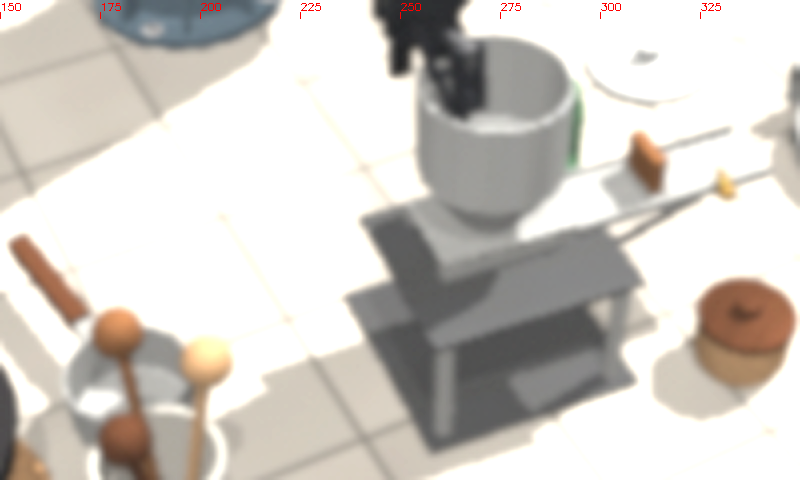

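```bash
cat > fit.py <<'E'
from h import *
from scipy.optimize import least_squares
S=pickle.load(open('side.pkl','rb'));C=pickle.load(open('scene.pkl','rb'))
s=lambda p:(np.array(p)+.5)/5-.5+[190,150]; q=lambda p:(np.array(p)+.5)/4-.5+[150,140]
def T(v,P): 
    c,n=np.cos(v[2]),np.sin(v[2]); P=np.atleast_2d(np.array(P,float))/1000
    return np.c_[v[0]+c*P[:,0]-n*P[:,1],v[1]+n*P[:,0]+c*P[:,1],P[:,2]]
D=[(S,s((183,302)),(-90,100,6)),(S,s((406,372)),(-90,-100,6)),(S,s((485,222)),(110,-100,6)),(S,s((487,117)),(105,-95,128)),
(S,s((72,52)),(33.5,260,136)),(S,s((35,95)),(-33.5,260,136)),
(C,q((433,453)),(110,-100,6)),(C,q((636,382)),(110,100,6)),(C,q((347,297)),(-90,-100,6)),(C,q((432,348)),(105,-95,128)),(C,q((642,282)),(105,95,128)),(C,q((362,220)),(-60,-95,128)),(C,q((730,128)),(-33.5,260,136)),(C,q((770,172)),(33.5,260,136))]
def r(v): return np.concatenate([proj(c,T(v,P))[0]-p for c,p,P in D])
f=least_squares(r,[.65,0,0],loss='soft_l1'); dv=f.x
print('disp',dv.round(4)); print(r(dv).reshape(-1,2).round(1).tolist())
t=np.linspace(0,2*np.pi,200)
rim=np.c_[55*np.cos(t),55*np.sin(t),58+0*t]
def rp(v):
    a=proj(S,T(v,rim));b=proj(C,T(v,rim))
    h=[(S,s((691,433)),(-81,0,56)),(S,s((690,567)),(-206,0,56)),(C,q((22,240)),(-206,0,56)),(C,q((78,318)),(-81,0,56))]
    return np.r_[[a[:,0].min()-s((625,0))[0],a[:,0].max()-s((765,0))[0],a[:,1].min()-s((0,302))[1],b[:,0].min()-q((68,0))[0],b[:,1].min()-q((0,327))[1]],np.concatenate([proj(c,T(v,P))[0]-p for c,p,P in h])]
g=least_squares(rp,[.6,-.35,0],loss='soft_l1',diff_step=1e-4);pv=g.x
print('pan',pv.round(4),rp(pv).round(1).tolist())
print('pan_grip',T(pv,(-135,0,47)),'spout',T(dv,(0,0,95)),'grip',T(dv,(0,150,159)))
def yfit(c,p,x,z):  # dispenser y best matching pixel
    h=least_squares(lambda y:proj(c,T(dv,(x,y[0],z)))[0]-p,[200.]);return h.x.round(1),h.fun.round(1)
print('ptr side',yfit(S,s((127,68)),25,146),yfit(S,s((127,58)),33,150),'scene',yfit(C,q((720,175)),25,146),yfit(C,q((728,187)),33,140))
print('grip top near corner side',yfit(S,s((150,78)),-23,173),'scene top corner back',yfit(C,q((665,163)),23,173))
for n,z in(('jar',0),):
    print(n,atz(S,[s((75,365))],0))
print('crock',atz(S,[s((745,300))],0), 'crock right handle', )
np.save('dv.npy',dv);np.save('pv.npy',pv)
E
python3 fit.py
```

```text
disp [ 0.6215  0.0349 -0.0848]
[[-0.6, -0.8], [-0.5, -1.0], [0.3, -1.1], [0.2, -1.7], [-0.3, -1.2], [-0.8, -1.1], [-1.6, 0.2], [0.3, 0.1], [-1.8, -0.7], [-0.2, 0.7], [0.5, 0.1], [-2.0, -0.7], [-0.2, -1.0], [-0.1, -0.6]]
pan [ 0.5665 -0.277   0.1539] [-0.5, -0.0, -0.7, -2.6, -0.7, 0.1, -1.4, -0.3, -1.6, -1.9, -0.9, 0.2, -0.2]
pan_grip [[ 0.43305299 -0.29773101  0.047     ]] spout [[0.62145238 0.03491801 0.095     ]] grip [[0.63414997 0.18437961 0.159     ]]
ptr side (array([198.]), array([ 0.5, -1.8])) (array([201.9]), array([ 0.5, -1.8])) scene (array([211.3]), array([-0.4, -1.4])) (array([214.8]), array([-0.6, -2. ]))
grip top near corner side (array([152.]), array([-0.,  0.])) scene top corner back (array([155.4]), array([-0.1, -0.5]))
jar [[0.44673774 0.19628761 0.        ]]
crock [[ 0.6958894  -0.30720146  0.        ]] crock right handle
```

Call:
servo_tool:
  steps:
    - {"dz":0.4}
    - {"dz":0.8}
    - {"dz":1}
    - {"dz":1}
    - {"dz":1}
  jaw: 0.7

```text
$.steps[0]: bad value
```

Call:
servo_tool:
  steps:
    - {"dx":-0.12,"dy":-0.2,"wz":-0.035}
    - {"dx":-0.25,"dy":-0.4,"wz":-0.07}
    - {"dx":-0.4,"dy":-0.6,"wz":-0.11}
    - {"dx":-0.5,"dy":-0.8,"wz":-0.15}
    - {"dx":-0.6,"dy":-1,"wz":-0.18}

```text
$.steps[0]: bad value
```

Call:
servo_tool:
  steps:
    - {"dx":-0.12,"dy":-0.2,"wz":-0.035}
    - {"dx":-0.25,"dy":-0.4,"wz":-0.07}
    - {"dx":-0.4,"dy":-0.6,"wz":-0.11}
    - {"dx":-0.5,"dy":-0.8,"wz":-0.15}
    - {"dx":-0.6,"dy":-1,"wz":-0.18}

```text
$.steps[0]: bad value
```

Call:
servo_tool:
  steps:
    - {"dx":-0.1,"dy":-0.25,"dz":-0.2,"wz":-0.03}
    - {"dx":-0.2,"dy":-0.5,"dz":-0.4,"wz":-0.06}
    - {"dx":-0.22,"dy":-0.75,"dz":-0.6,"wz":-0.091}
    - {"dx":-0.22,"dy":-0.98,"dz":-0.8,"wz":-0.091}
    - {"dx":-0.22,"dy":-0.98,"dz":-1,"wz":-0.091}

```text
$.steps[0]: bad value
```

```bash
python3 - <<'E'
from h import *
c=snap('wrist');o=ctrl.get_obs();print(o['time_s'],o['eef_pos'],o['eef_rot'],o['opening'],o['q'])
f=c['frame'][:,:,::-1].copy()
cv2.imwrite('pics/w1.png',f)
pv=np.load('pv.npy');
c_,n=np.cos(pv[2]),np.sin(pv[2])
for p in[(-.081,0,.056),(-.135,0,.056),(-.206,0,.056)]: print(proj(c,[pv[0]+c_*p[0],pv[1]+n*p[0],p[2]]))
E
```

```text
0.15 [5.74563773e-01 9.85681362e-05 2.30570547e-01] [-5.81400032e-04  7.07108884e-01  7.07104331e-01 -3.90335277e-04] 0.9992462134427087 [-2.06308148e-01  1.81392612e-01  1.60779500e+00 -1.74383069e-05
  1.35380549e+00 -2.06297943e-01]
[[181.282899   400.31167179]]
[[137.89963556 405.7413261 ]]
[[ 81.30296639 413.00736999]]
```

View pics/w1.png

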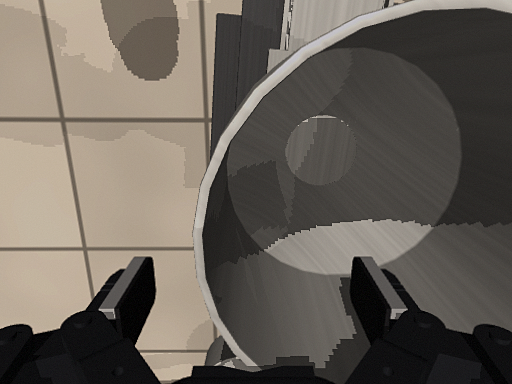

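The picture shows the fingers straddling the hopper's wall (rim between about columns 195 and 240), so I lift straight up first. Every row needs all six numbers.

Call:
servo_tool:
  steps:
    - {"dx":0,"dy":0,"dz":0.4,"wx":0,"wy":0,"wz":0}
    - {"dx":0,"dy":0,"dz":0.8,"wx":0,"wy":0,"wz":0}
    - {"dx":0,"dy":0,"dz":1,"wx":0,"wy":0,"wz":0}
    - {"dx":0,"dy":0,"dz":1,"wx":0,"wy":0,"wz":0}
    - {"dx":0,"dy":0,"dz":1,"wx":0,"wy":0,"wz":0}

```text
time_s: 0.57
eef_pos: [0.5756, -0.0001, 0.3327]
eef_rot: [0.001, 0.707, 0.707, 0.001]
wrist_force: [0.1, -0.0, -0.4]
opening: 1.0
grasp_force: 0.0
```

Call:
servo_tool:
  steps:
    - {"dx":-0.12,"dy":-0.2,"dz":0,"wx":0,"wy":0,"wz":-0.035}
    - {"dx":-0.25,"dy":-0.4,"dz":0,"wx":0,"wy":0,"wz":-0.07}
    - {"dx":-0.4,"dy":-0.6,"dz":0,"wx":0,"wy":0,"wz":-0.11}
    - {"dx":-0.5,"dy":-0.8,"dz":0,"wx":0,"wy":0,"wz":-0.15}
    - {"dx":-0.6,"dy":-1,"dz":0,"wx":0,"wy":0,"wz":-0.18}
  jaw: 0.7

```text
time_s: 0.98
eef_pos: [0.5134, -0.1003, 0.329]
eef_rot: [-0.001, 0.878, 0.479, -0.001]
wrist_force: [0.3, -0.5, 1.1]
opening: 0.698
grasp_force: 0.0
```

Call:
servo_tool:
  steps:
    - {"dx":-0.12,"dy":-0.2,"dz":0,"wx":0,"wy":0,"wz":-0.035}
    - {"dx":-0.25,"dy":-0.4,"dz":0,"wx":0,"wy":0,"wz":-0.07}
    - {"dx":-0.4,"dy":-0.6,"dz":0,"wx":0,"wy":0,"wz":-0.11}
    - {"dx":-0.5,"dy":-0.8,"dz":0,"wx":0,"wy":0,"wz":-0.15}
    - {"dx":-0.6,"dy":-1,"dz":0,"wx":0,"wy":0,"wz":-0.18}

```text
time_s: 1.4
eef_pos: [0.4535, -0.2002, 0.3291]
eef_rot: [-0.001, 0.977, 0.215, -0.001]
wrist_force: [0.7, -0.1, 0.1]
opening: 0.695
grasp_force: 0.0
```

Call:
servo_tool:
  steps:
    - {"dx":-0.1,"dy":-0.25,"dz":-0.2,"wx":0,"wy":0,"wz":-0.03}
    - {"dx":-0.2,"dy":-0.5,"dz":-0.4,"wx":0,"wy":0,"wz":-0.06}
    - {"dx":-0.22,"dy":-0.75,"dz":-0.6,"wx":0,"wy":0,"wz":-0.091}
    - {"dx":-0.22,"dy":-0.98,"dz":-0.8,"wx":0,"wy":0,"wz":-0.091}
    - {"dx":-0.22,"dy":-0.98,"dz":-1,"wx":0,"wy":0,"wz":-0.091}

```text
time_s: 1.82
eef_pos: [0.4315, -0.3009, 0.2283]
eef_rot: [-0.0, 0.997, 0.075, -0.001]
wrist_force: [-0.7, -0.6, -0.0]
opening: 0.698
grasp_force: 0.0
```

```bash
python3 - <<'E'
from h import *
c=snap('wrist');o=ctrl.get_obs();print(o['time_s'],o['eef_pos'],o['eef_rot'],o['opening'],o['q'])
f=c['frame'][:,:,::-1].copy()
pv=np.load('pv.npy');
c_,n=np.cos(pv[2]),np.sin(pv[2])
for p in[(-.081,0,.056),(-.135,0,.056),(-.206,0,.056)]:
    u=proj(c,[pv[0]+c_*p[0],pv[1]+n*p[0],p[2]])[0];print(u); cv2.circle(f,tuple(int(a) for a in u),3,(0,255,0),1)
cv2.imwrite('pics/w2.png',f)
E
```

```text
1.8667 [ 0.4298906  -0.29728819  0.22363568] [-0.00393561  0.99714197  0.0753772  -0.00326908] 0.7011805348712772 [-8.32169427e-01  7.79322208e-02  1.73788297e+00 -3.15277274e-04
  1.33600540e+00  5.87802315e-01]
[249.37049988 106.7773276 ]
[249.68209413 165.36618566]
[250.04088745 233.54285662]
```

View pics/w2.png

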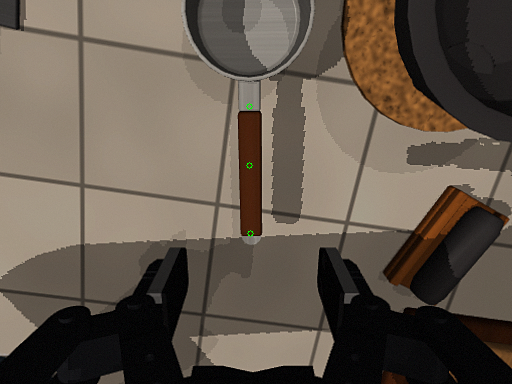

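The wrist view shows the handle centred between the fingers (column 250, wood rows 111–236); the model is within about 4 mm. I descend and grip.

Call:
servo_tool:
  steps:
    - {"dx":0,"dy":0.02,"dz":-0.25,"wx":0,"wy":0,"wz":0}
    - {"dx":0,"dy":0.02,"dz":-0.5,"wx":0,"wy":0,"wz":0}
    - {"dx":0,"dy":0.02,"dz":-0.75,"wx":0,"wy":0,"wz":0}
    - {"dx":0,"dy":0.02,"dz":-1,"wx":0,"wy":0,"wz":0}
    - {"dx":0,"dy":0.02,"dz":-1,"wx":0,"wy":0,"wz":0}

```text
time_s: 2.28
eef_pos: [0.4297, -0.292, 0.1254]
eef_rot: [-0.005, 0.997, 0.077, -0.004]
wrist_force: [-1.6, 0.1, -0.5]
opening: 0.703
grasp_force: 0.0
```

Call:
servo_tool:
  steps:
    - {"dx":0,"dy":0,"dz":-0.25,"wx":0,"wy":0,"wz":0}
    - {"dx":0,"dy":0,"dz":-0.5,"wx":0,"wy":0,"wz":0}
    - {"dx":0,"dy":0,"dz":-0.75,"wx":0,"wy":0,"wz":0}
    - {"dx":0,"dy":0,"dz":-0.97,"wx":0,"wy":0,"wz":0}
    - {"dx":0,"dy":0,"dz":-0.97,"wx":0,"wy":0,"wz":0}

```text
time_s: 2.7
eef_pos: [0.4307, -0.2931, 0.031]
eef_rot: [-0.003, 0.997, 0.077, -0.002]
wrist_force: [-0.8, 0.3, 0.1]
opening: 0.7
grasp_force: 0.0
```

Call:
servo_tool:
  steps:
    - {"dx":0,"dy":0,"dz":0,"wx":0,"wy":0,"wz":0}
    - {"dx":0,"dy":0,"dz":0,"wx":0,"wy":0,"wz":0}
    - {"dx":0,"dy":0,"dz":0,"wx":0,"wy":0,"wz":0}
    - {"dx":0,"dy":0,"dz":0,"wx":0,"wy":0,"wz":0}
    - {"dx":0,"dy":0,"dz":0,"wx":0,"wy":0,"wz":0}
  jaw: 0

```text
time_s: 3.12
eef_pos: [0.434, -0.297, 0.036]
eef_rot: [0.001, 0.997, 0.077, 0.001]
wrist_force: [-1.0, -0.2, 3.9]
opening: 0.244
grasp_force: 60.7
```

Call:
servo_tool:
  steps:
    - {"dx":0,"dy":0,"dz":0,"wx":0,"wy":0,"wz":0}
    - {"dx":0,"dy":0,"dz":0,"wx":0,"wy":0,"wz":0}
    - {"dx":0,"dy":0,"dz":0,"wx":0,"wy":0,"wz":0}
    - {"dx":0,"dy":0,"dz":0,"wx":0,"wy":0,"wz":0}
    - {"dx":0,"dy":0,"dz":0,"wx":0,"wy":0,"wz":0}

```text
time_s: 3.53
eef_pos: [0.4337, -0.297, 0.0355]
eef_rot: [0.001, 0.997, 0.077, 0.001]
wrist_force: [-2.3, -0.6, 7.0]
opening: 0.25
grasp_force: 61.1
```

Call:
servo_tool:
  steps:
    - {"dx":0,"dy":0,"dz":0.06,"wx":0,"wy":0,"wz":0}
    - {"dx":0,"dy":0,"dz":0.12,"wx":0,"wy":0,"wz":0}
    - {"dx":0,"dy":0,"dz":0.18,"wx":0,"wy":0,"wz":0}
    - {"dx":0,"dy":0,"dz":0.18,"wx":0,"wy":0,"wz":0}
    - {"dx":0,"dy":0,"dz":0.18,"wx":0,"wy":0,"wz":0}

```text
time_s: 3.95
eef_pos: [0.4331, -0.296, 0.0526]
eef_rot: [0.0, 0.997, 0.077, 0.0]
wrist_force: [-0.4, 0.4, -2.1]
opening: 0.24
grasp_force: 60.0
```

Call:
servo_tool:
  steps:
    - {"dx":0,"dy":0.1,"dz":0,"wx":0,"wy":0,"wz":0}
    - {"dx":0,"dy":0.25,"dz":0,"wx":0,"wy":0,"wz":0}
    - {"dx":0,"dy":0.45,"dz":0,"wx":0,"wy":0,"wz":0}
    - {"dx":0,"dy":0.6,"dz":0,"wx":0,"wy":0,"wz":0}
    - {"dx":0,"dy":0.7,"dz":0,"wx":0,"wy":0,"wz":0}

```text
time_s: 4.37
eef_pos: [0.4322, -0.2228, 0.0516]
eef_rot: [-0.001, 0.997, 0.078, -0.001]
wrist_force: [1.0, -0.2, -2.5]
opening: 0.244
grasp_force: 59.9
```

```bash
python3 - <<'E'
from h import *
c=snap('side');o=ctrl.get_obs();print(o['time_s'],o['eef_pos'],o['eef_rot'],o['opening'],o['grasp_force'])
x,y,w,h,s=190,150,160,120,5
f=c['frame'][y:y+h,x:x+w,::-1]
f=cv2.resize(f,None,fx=s,fy=s,interpolation=cv2.INTER_CUBIC)
cv2.imwrite('pics/d.png',cv2.convertScaleAbs(f,alpha=1.3,beta=15))
E
```

```text
4.4167 [ 0.43210648 -0.22174436  0.05152654] [-1.41658947e-03  9.96956782e-01  7.79385586e-02 -8.65273417e-04] 0.24136085657389694 59.89088773727417
```

View pics/d.png

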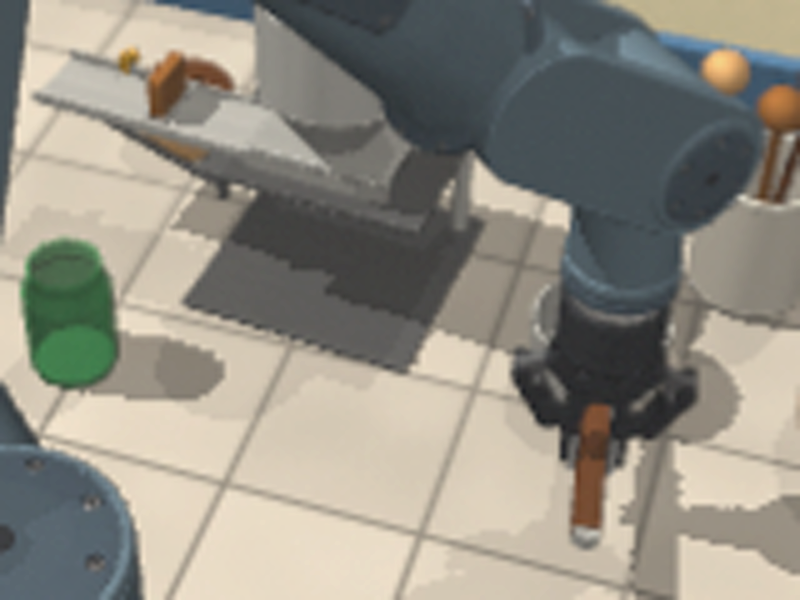

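Call:
servo_tool:
  steps:
    - {"dx":0,"dy":0.2,"dz":0,"wx":0,"wy":0,"wz":0}
    - {"dx":0,"dy":0.4,"dz":0,"wx":0,"wy":0,"wz":0}
    - {"dx":0,"dy":0.6,"dz":0,"wx":0,"wy":0,"wz":0}
    - {"dx":0,"dy":0.8,"dz":0,"wx":0,"wy":0,"wz":0}
    - {"dx":0,"dy":1,"dz":0,"wx":0,"wy":0,"wz":0}

```text
time_s: 4.83
eef_pos: [0.433, -0.125, 0.0524]
eef_rot: [0.0, 0.997, 0.077, 0.0]
wrist_force: [-0.3, 0.5, -2.0]
opening: 0.241
grasp_force: 59.9
```

Call:
servo_tool:
  steps:
    - {"dx":0,"dy":0.2,"dz":0,"wx":0,"wy":0,"wz":0}
    - {"dx":0,"dy":0.4,"dz":0,"wx":0,"wy":0,"wz":0}
    - {"dx":0,"dy":0.6,"dz":0,"wx":0,"wy":0,"wz":0}
    - {"dx":0,"dy":0.8,"dz":0,"wx":0,"wy":0,"wz":0}
    - {"dx":0,"dy":1,"dz":0,"wx":0,"wy":0,"wz":0}

```text
time_s: 5.25
eef_pos: [0.4331, -0.025, 0.0525]
eef_rot: [0.0, 0.997, 0.077, 0.0]
wrist_force: [0.2, -0.4, -3.4]
opening: 0.24
grasp_force: 59.9
```

```bash
python3 - <<'E'
from h import *
c=snap('side');w=snap('wrist');o=ctrl.get_obs();print(o['time_s'],o['eef_pos'],o['eef_rot'],o['opening'],o['wrist_force'])
f=c['frame'][100:250,140:340,::-1]
f=cv2.resize(f,(533,400),interpolation=cv2.INTER_CUBIC)
g=cv2.resize(w['frame'][0:250,100:400,::-1],None,fx=.85,fy=.85)
k=np.zeros((400,800,3),np.uint8);k[:,:533]=cv2.convertScaleAbs(f,alpha=1.3,beta=15);k[:g.shape[0],533:533+g.shape[1]]=g
cv2.imwrite('pics/e.png',k)
E
```

```text
5.35 [ 0.43239173 -0.02362242  0.05212538] [-4.31679385e-04  9.96922390e-01  7.83928940e-02 -3.40384263e-04] 0.24568286396071243 [-0.50149255 -0.76823267 -2.75181128]
```

View pics/e.png

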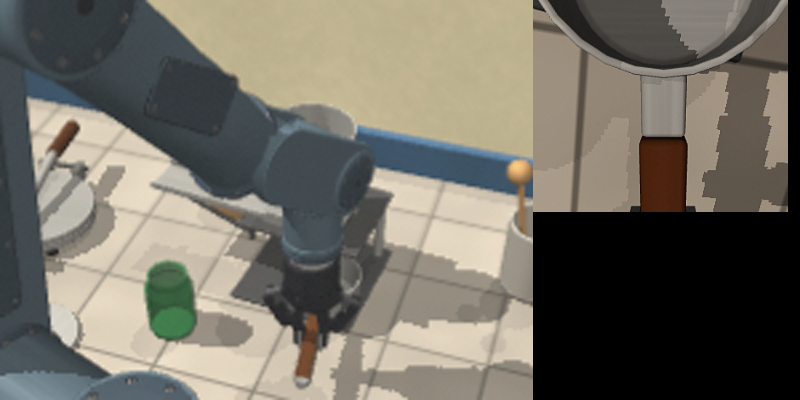

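```bash
python3 - <<'E'
from h import *
w=pickle.load(open('wrist.pkl','rb'));dv=np.load('dv.npy')
a=atz(w,[(252,88)],.076)[0];b=atz(w,[(252,159)],.074)[0]
u=np.array([np.cos(.154),np.sin(.154)]);print(a,b,'centre',a[:2]+.055*u,b[:2]+.081*u,'need',dv[:2])
E
```

```text
[ 0.50723396 -0.01020671  0.076     ] [ 0.48306346 -0.01398987  0.074     ] centre [ 0.56158305 -0.00177015] [ 0.56310486 -0.00156512] need [0.62145238 0.03491801]
```

Call:
servo_tool:
  steps:
    - {"dx":0,"dy":0.2,"dz":0,"wx":0,"wy":0,"wz":0}
    - {"dx":0.05,"dy":0.36,"dz":0,"wx":0,"wy":0,"wz":0}
    - {"dx":0.15,"dy":0.36,"dz":0,"wx":0,"wy":0,"wz":0}
    - {"dx":0.25,"dy":0.36,"dz":0,"wx":0,"wy":0,"wz":0}
    - {"dx":0.3,"dy":0.36,"dz":0,"wx":0,"wy":0,"wz":0}

```text
time_s: 5.77
eef_pos: [0.4652, 0.0091, 0.0528]
eef_rot: [0.001, 0.997, 0.077, 0.001]
wrist_force: [0.8, -0.0, -2.7]
opening: 0.239
grasp_force: 59.9
```

Call:
servo_tool:
  steps:
    - {"dx":0.05,"dy":0,"dz":0,"wx":0,"wy":0,"wz":0}
    - {"dx":0.1,"dy":0,"dz":0,"wx":0,"wy":0,"wz":0}
    - {"dx":0.15,"dy":0,"dz":0,"wx":0,"wy":0,"wz":0}
    - {"dx":0.2,"dy":0,"dz":0,"wx":0,"wy":0,"wz":0}
    - {"dx":0.2,"dy":0,"dz":0,"wx":0,"wy":0,"wz":0}

```text
time_s: 6.18
eef_pos: [0.4842, 0.0096, 0.0525]
eef_rot: [0.0, 0.997, 0.077, 0.001]
wrist_force: [-0.3, 0.5, -2.4]
opening: 0.24
grasp_force: 59.9
```

Call:
servo_tool:
  steps:
    - {"dx":0,"dy":0,"dz":-0.04,"wx":0,"wy":0,"wz":0}
    - {"dx":0,"dy":0,"dz":-0.08,"wx":0,"wy":0,"wz":0}
    - {"dx":0,"dy":0,"dz":-0.11,"wx":0,"wy":0,"wz":0}
    - {"dx":0,"dy":0,"dz":-0.11,"wx":0,"wy":0,"wz":0}
    - {"dx":0,"dy":0,"dz":-0.11,"wx":0,"wy":0,"wz":0}

```text
time_s: 6.6
eef_pos: [0.4827, 0.0101, 0.0415]
eef_rot: [-0.0, 0.997, 0.077, -0.0]
wrist_force: [-4.5, -0.2, 6.1]
opening: 0.244
grasp_force: 61.2
```

```bash
python3 - <<'E'
from h import *
c=snap('side');w=snap('wrist');C=snap('scene');o=ctrl.get_obs();print(o['time_s'],o['eef_pos'],o['eef_rot'],o['opening'],o['wrist_force'])
f=cv2.resize(c['frame'][120:240,160:320,::-1],(400,300),interpolation=cv2.INTER_CUBIC)
s=cv2.resize(C['frame'][140:260,220:380,::-1],(400,300),interpolation=cv2.INTER_CUBIC)
g=cv2.resize(w['frame'][:,:,::-1],(400,300))
k=np.zeros((600,800,3),np.uint8);k[:300,:400]=f;k[:300,400:]=s;k[300:,:400]=g
cv2.imwrite('pics/g.png',k)
E
```

```text
6.75 [0.48266185 0.01007236 0.04151265] [-4.76978256e-06  9.97030505e-01  7.70073158e-02 -2.13596804e-04] 0.24249557932903507 [-3.9196579  -0.37943314  5.58866644]
```

View pics/g.png

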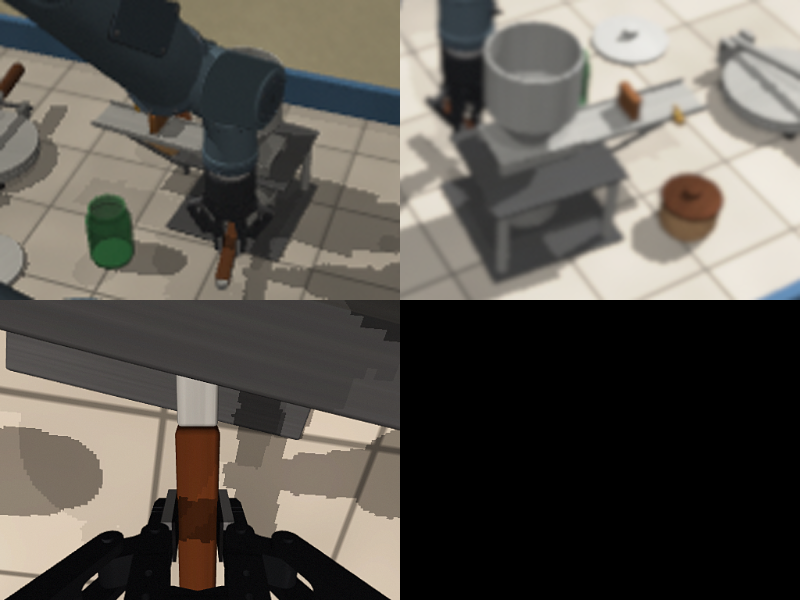

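```bash
python3 - <<'E'
from h import *
w=pickle.load(open('wrist.pkl','rb'));dv=np.load('dv.npy')
u=np.array([np.cos(.154),np.sin(.154)])
b=atz(w,[(253,162)],.062)[0];print('pan',b[:2]+.081*u)
e=atz(w,[(8,90),(382,178)],.003);print(e)
m=e[:,:2].mean(0);d=e[0,:2]-e[1,:2];y=np.arctan2(-d[0],d[1]);print('len',np.linalg.norm(d),'yaw',y,'spout',m+.09*np.array([np.cos(y),np.sin(y)]),dv)
E
```

```text
pan [0.61223718 0.03001262]
[[ 0.53610378  0.1431999   0.003     ]
 [ 0.52078798 -0.05614942  0.003     ]]
len 0.19993680974932612 yaw -0.07667832856099098 spout [0.61818143 0.03663095] [ 0.62145238  0.03491801 -0.08475204]
```

Call:
servo_tool:
  steps:
    - {"dx":0,"dy":0,"dz":0,"wx":0,"wy":0,"wz":0}
    - {"dx":0,"dy":0,"dz":0,"wx":0,"wy":0,"wz":0}
    - {"dx":0,"dy":0,"dz":0,"wx":0,"wy":0,"wz":0}
    - {"dx":0,"dy":0,"dz":0,"wx":0,"wy":0,"wz":0}
    - {"dx":0,"dy":0,"dz":0,"wx":0,"wy":0,"wz":0}
  jaw: 0.65

```text
time_s: 7.17
eef_pos: [0.4831, 0.01, 0.0412]
eef_rot: [0.0, 0.997, 0.077, 0.0]
wrist_force: [0.5, -1.0, -0.5]
opening: 0.65
grasp_force: 0.0
```

Call:
servo_tool:
  steps:
    - {"dx":0,"dy":0,"dz":0.15,"wx":0,"wy":0,"wz":0}
    - {"dx":0,"dy":0,"dz":0.4,"wx":0,"wy":0,"wz":0}
    - {"dx":0,"dy":0,"dz":0.7,"wx":0,"wy":0,"wz":0}
    - {"dx":0,"dy":0,"dz":1,"wx":0,"wy":0,"wz":0}
    - {"dx":0,"dy":0,"dz":1,"wx":0,"wy":0,"wz":0}

```text
time_s: 7.58
eef_pos: [0.487, 0.0092, 0.1472]
eef_rot: [0.001, 0.997, 0.077, 0.005]
wrist_force: [1.5, -0.6, 0.3]
opening: 0.652
grasp_force: 0.0
```

Call:
servo_tool:
  steps:
    - {"dx":0,"dy":0.2,"dz":0.3,"wx":0,"wy":0,"wz":-0.02}
    - {"dx":0,"dy":0.4,"dz":0.6,"wx":0,"wy":0,"wz":-0.04}
    - {"dx":0,"dy":0.6,"dz":0.9,"wx":0,"wy":0,"wz":-0.06}
    - {"dx":0,"dy":0.8,"dz":1,"wx":0,"wy":0,"wz":-0.074}
    - {"dx":0,"dy":1,"dz":1,"wx":0,"wy":0,"wz":-0.074}

```text
time_s: 8.0
eef_pos: [0.4851, 0.1109, 0.245]
eef_rot: [-0.0, 0.999, -0.041, 0.003]
wrist_force: [0.3, -0.3, -0.5]
opening: 0.655
grasp_force: 0.0
```

Call:
servo_tool:
  steps:
    - {"dx":0.2,"dy":0.2,"dz":0,"wx":0,"wy":0,"wz":0}
    - {"dx":0.4,"dy":0.4,"dz":0,"wx":0,"wy":0,"wz":0}
    - {"dx":0.6,"dy":0.6,"dz":0,"wx":0,"wy":0,"wz":0}
    - {"dx":0.8,"dy":0.7,"dz":0,"wx":0,"wy":0,"wz":0}
    - {"dx":0.8,"dy":0.7,"dz":0,"wx":0,"wy":0,"wz":0}

```text
time_s: 8.42
eef_pos: [0.5653, 0.1818, 0.2404]
eef_rot: [-0.0, 0.999, -0.038, 0.0]
wrist_force: [-0.4, -0.2, 0.3]
opening: 0.645
grasp_force: 0.0
```

```bash
python3 - <<'E'
from h import *
w=snap('wrist');c=snap('side');o=ctrl.get_obs();print(o['time_s'],o['eef_pos'],o['eef_rot'],o['opening'],o['wrist_force'])
k=np.zeros((384,800,3),np.uint8);k[:,:512]=w['frame'][:,:,::-1]
f=cv2.resize(c['frame'][160:250,190:270,::-1],(288,324),interpolation=cv2.INTER_CUBIC);k[:324,512:]=f
cv2.imwrite('pics/i.png',k)
E
```

```text
8.5167 [0.56275812 0.18018917 0.24019906] [ 2.04590138e-04  9.99243390e-01 -3.88822824e-02 -8.79699619e-04] 0.6465515764026423 [0.2552971  0.17961332 0.14354546]
```

View pics/i.png

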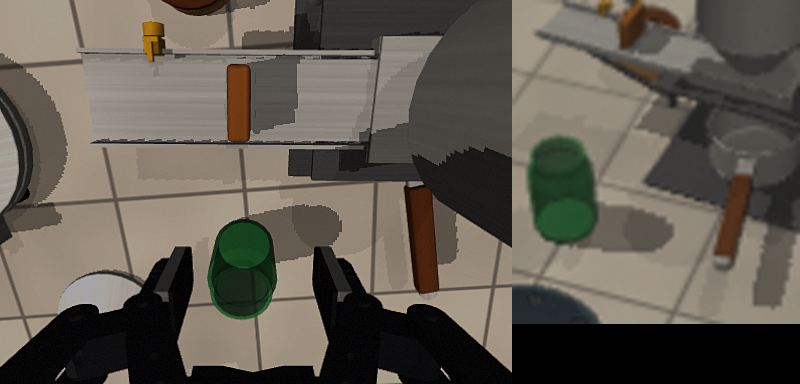

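```bash
python3 - <<'E'
from h import *
w=pickle.load(open('wrist.pkl','rb'));dv=np.load('dv.npy')
g=atz(w,[(239,65),(238.5,141),(228,103),(250,103)],.173)[:,:2];p=atz(w,[(152,59)],.146)[0,:2];gc=g[:2].mean(0)
print(g,gc,p,np.linalg.norm(g[0]-g[1]))
for yaw in(dv[2],-.077):
    R=np.array([[np.cos(yaw),np.sin(yaw)],[-np.sin(yaw),np.cos(yaw)]])
    print(R@(gc-dv[:2]),R@(p-dv[:2]),'setting',(R@(p-gc))[1])
E
```

```text
[[0.65265915 0.18258784]
 [0.6089598  0.18677884]
 [0.63206264 0.1910137 ]
 [0.63107258 0.17791131]] [0.63080948 0.18468334] [0.66164604 0.2393573 ] 0.04389985405215323
[-0.00335422  0.15001986] [0.02274348 0.20710791] setting 0.05708804760623884
[-0.00219117  0.15004136] [0.02434829 0.20692538] setting 0.056884024028245696
```

Call:
servo_tool:
  steps:
    - {"dx":0.2,"dy":0.04,"dz":0,"wx":0,"wy":0,"wz":0}
    - {"dx":0.4,"dy":0.04,"dz":0,"wx":0,"wy":0,"wz":0}
    - {"dx":0.6,"dy":0.04,"dz":0,"wx":0,"wy":0,"wz":0}
    - {"dx":0.68,"dy":0.04,"dz":0,"wx":0,"wy":0,"wz":0}
    - {"dx":0.68,"dy":0.04,"dz":0,"wx":0,"wy":0,"wz":0}

```text
time_s: 8.93
eef_pos: [0.6315, 0.183, 0.2409]
eef_rot: [0.0, 0.999, -0.04, -0.0]
wrist_force: [-0.2, -0.4, -1.4]
opening: 0.648
grasp_force: 0.0
```

Call:
servo_tool:
  steps:
    - {"dx":0,"dy":0,"dz":-0.25,"wx":0,"wy":0,"wz":0}
    - {"dx":0,"dy":0,"dz":-0.5,"wx":0,"wy":0,"wz":0}
    - {"dx":0,"dy":0,"dz":-0.75,"wx":0,"wy":0,"wz":0}
    - {"dx":0,"dy":0,"dz":-0.97,"wx":0,"wy":0,"wz":0}
    - {"dx":0,"dy":0,"dz":-0.97,"wx":0,"wy":0,"wz":0}

```text
time_s: 9.35
eef_pos: [0.6261, 0.1833, 0.1387]
eef_rot: [0.001, 0.999, -0.039, -0.005]
wrist_force: [-1.4, -0.3, 0.4]
opening: 0.651
grasp_force: 0.0
```

Call:
servo_tool:
  steps:
    - {"dx":0,"dy":0,"dz":0,"wx":0,"wy":0,"wz":0}
    - {"dx":0,"dy":0,"dz":0,"wx":0,"wy":0,"wz":0}
    - {"dx":0,"dy":0,"dz":0,"wx":0,"wy":0,"wz":0}
    - {"dx":0,"dy":0,"dz":0,"wx":0,"wy":0,"wz":0}
    - {"dx":0,"dy":0,"dz":0,"wx":0,"wy":0,"wz":0}

```text
time_s: 9.77
eef_pos: [0.6318, 0.1841, 0.146]
eef_rot: [-0.0, 0.999, -0.039, 0.001]
wrist_force: [-0.0, -0.2, -0.1]
opening: 0.652
grasp_force: 0.0
```

Call:
servo_tool:
  steps:
    - {"dx":0,"dy":0,"dz":-0.04,"wx":0,"wy":0,"wz":0}
    - {"dx":0,"dy":0,"dz":-0.04,"wx":0,"wy":0,"wz":0}
    - {"dx":0,"dy":0,"dz":-0.04,"wx":0,"wy":0,"wz":0}
    - {"dx":0,"dy":0,"dz":-0.04,"wx":0,"wy":0,"wz":0}
    - {"dx":0,"dy":0,"dz":-0.04,"wx":0,"wy":0,"wz":0}
  jaw: 0

```text
time_s: 10.18
eef_pos: [0.6309, 0.1855, 0.1402]
eef_rot: [-0.001, 0.999, -0.039, -0.0]
wrist_force: [0.8, 6.3, -0.7]
opening: 0.153
grasp_force: 59.8
```

Call:
servo_tool:
  steps:
    - {"dx":0,"dy":0,"dz":0,"wx":0,"wy":0,"wz":0}
    - {"dx":0,"dy":0,"dz":0,"wx":0,"wy":0,"wz":0}
    - {"dx":0,"dy":0,"dz":0,"wx":0,"wy":0,"wz":0}
    - {"dx":0,"dy":0,"dz":0,"wx":0,"wy":0,"wz":0}
    - {"dx":0,"dy":0,"dz":0,"wx":0,"wy":0,"wz":0}

```text
time_s: 10.6
eef_pos: [0.6309, 0.1855, 0.1402]
eef_rot: [-0.001, 0.999, -0.039, -0.0]
wrist_force: [0.7, 5.3, 0.1]
opening: 0.153
grasp_force: 59.8
```

```bash
python3 - <<'E'
from h import *
w=snap('wrist');o=ctrl.get_obs();print(o['time_s'],o['eef_pos'],o['eef_rot'],o['opening'],o['wrist_force'],o['grasp_force'])
C=snap('scene');c=snap('side')
for k,x,n in((c,(190,125,120,90),'side'),(C,(270,150,100,75),'scene'),(w,(0,0,512,384),'wrist')):
    a,b,W,H=x;cv2.imwrite(f'pics/j_{n}.png',cv2.resize(k['frame'][b:b+H,a:a+W,::-1],(400,300),interpolation=cv2.INTER_CUBIC))
I=[cv2.imread(f'pics/j_{n}.png') for n in('side','scene','wrist')]
cv2.imwrite('pics/j.png',np.vstack([np.hstack(I[:2]),np.hstack([I[2],I[2]*0])]))
E
```

```text
10.65 [0.63090651 0.18549517 0.14019805] [-1.05791400e-03  9.99229595e-01 -3.92313244e-02 -1.29751168e-05] 0.15586487221645412 [-0.86186763  5.07364397 -0.80428181] 59.786192178726196
```

View pics/j.png

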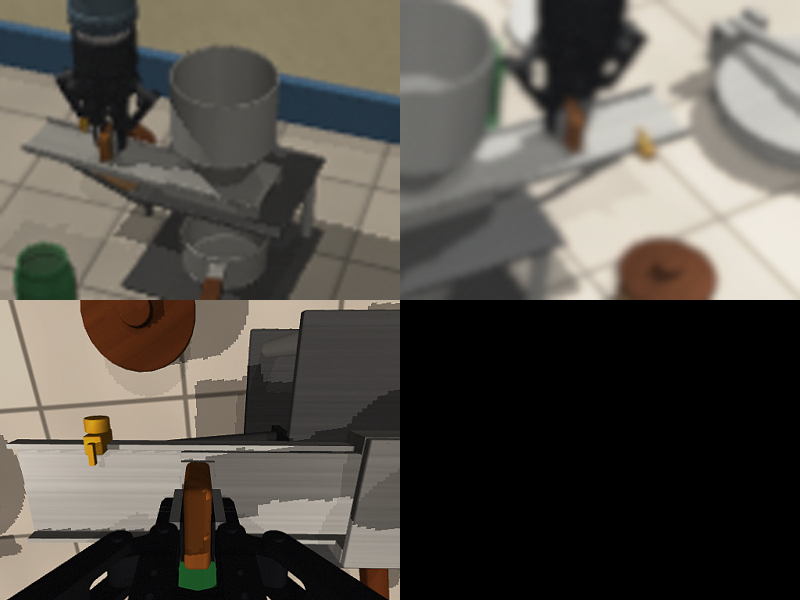

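```bash
python3 - <<'E'
from h import *
w=pickle.load(open('wrist.pkl','rb'));f=w['frame'].astype(int)
m=(f[:,:,0]>120)&(f[:,:,2]<60)&(f[:,:,0]-f[:,:,1]<110)&(f[:,:,1]>85)
m[:,160:]=0;m[:130]=0
r,c=np.nonzero(m)
for i in range(r.min(),r.max()+1): k=c[r==i];print(i,k.min() if len(k) else'',k.max() if len(k) else '',end='; ')
e=np.array(ctrl.get_obs()['eef_pos'][:2])
for px in((119.5,210),(c[r>=r.max()-3].mean(),r.max())):
  p=atz(w,[px],.146)[0,:2]
  for yaw in(-.085,-.077):
    R=np.array([[np.cos(yaw),np.sin(yaw)],[-np.sin(yaw),np.cos(yaw)]]);print('\n',px,p,R@(p-e))
# grip-to-same image check
print(proj(w,[[*e,.173]]))
E
```

```text
153 107 132; 154 107 132; 155 107 132; 156 107 132; 157 107 131; 158 108 131; 159 108 131; 160 108 131; 161 108 130; 162 108 130; 163 108 130; 164 108 131; 165 109 130; 166 109 131; 167 109 131; 168 109 131; 169 111 129; 170 114 125; 171  ; 172  ; 173  ; 174  ; 175 107 127; 176 107 128; 177 107 128; 178 107 128; 179 107 128; 180 107 128; 181 107 128; 182 107 124; 183 107 112; 184 107 111; 185 108 123; 186 108 127; 187 109 128; 188 108 128; 189 109 128; 190 109 128; 191 109 128; 192 109 125; 193 109 128; 194 109 124; 195 109 124; 196 110 125; 197 110 119; 198 113 119; 199 113 119; 200 113 119; 201 113 119; 202 114 119; 203 113 119; 204 114 120; 205 114 120; 206 114 120; 207 114 120; 208 114 120; 209 114 120; 210 115 120; 211 115 121; 
 (119.5, 210) [0.66080098 0.23992432] [0.02514985 0.05678383]

 (119.5, 210) [0.66080098 0.23992432] [0.02560331 0.05658082]

 (np.float64(117.37037037037037), np.int64(211)) [0.66041725 0.24092254] [0.02468276 0.05774587]

 (np.float64(117.37037037037037), np.int64(211)) [0.66041725 0.24092254] [0.02514393 0.05754656]
[[251.07791086 299.29841234]]
```

Call:
servo_tool:
  steps:
    - {"dx":0.004,"dy":0.05,"dz":0,"wx":0,"wy":0,"wz":0}
    - {"dx":0.01,"dy":0.12,"dz":0,"wx":0,"wy":0,"wz":0}
    - {"dx":0.016,"dy":0.2,"dz":0,"wx":0,"wy":0,"wz":0}
    - {"dx":0.022,"dy":0.27,"dz":0,"wx":0,"wy":0,"wz":0}
    - {"dx":0.025,"dy":0.3,"dz":0,"wx":0,"wy":0,"wz":0}

```text
time_s: 11.17
eef_pos: [0.6332, 0.2129, 0.1402]
eef_rot: [0.002, 0.999, -0.04, -0.001]
wrist_force: [-3.1, -7.8, 3.2]
opening: 0.153
grasp_force: 60.2
```

Call:
servo_tool:
  steps:
    - {"dx":0.005,"dy":0.06,"dz":0,"wx":0,"wy":0,"wz":0}
    - {"dx":0.01,"dy":0.13,"dz":0,"wx":0,"wy":0,"wz":0}
    - {"dx":0.016,"dy":0.2,"dz":0,"wx":0,"wy":0,"wz":0}
    - {"dx":0.021,"dy":0.26,"dz":0,"wx":0,"wy":0,"wz":0}
    - {"dx":0.021,"dy":0.26,"dz":0,"wx":0,"wy":0,"wz":0}

```text
time_s: 11.58
eef_pos: [0.6354, 0.2386, 0.1402]
eef_rot: [0.002, 0.999, -0.04, -0.001]
wrist_force: [-3.8, -9.6, 3.1]
opening: 0.16
grasp_force: 60.4
```

Call:
servo_tool:
  steps:
    - {"dx":0,"dy":0,"dz":0,"wx":0,"wy":0,"wz":0}
    - {"dx":0,"dy":0,"dz":0,"wx":0,"wy":0,"wz":0}
    - {"dx":0,"dy":0,"dz":0,"wx":0,"wy":0,"wz":0}
    - {"dx":0,"dy":0,"dz":0,"wx":0,"wy":0,"wz":0}
    - {"dx":0,"dy":0,"dz":0,"wx":0,"wy":0,"wz":0}

```text
time_s: 12.0
eef_pos: [0.6353, 0.2376, 0.1402]
eef_rot: [0.002, 0.999, -0.04, -0.001]
wrist_force: [-4.1, -8.9, 4.1]
opening: 0.157
grasp_force: 60.4
```

```bash
python3 - <<'E'
from h import *
w=snap('wrist');f=w['frame'].astype(int);o=ctrl.get_obs();print(o['time_s'],o['eef_pos'],o['wrist_force'],o['grasp_force'],o['opening'])
m=(f[:,:,0]>120)&(f[:,:,2]<60)&(f[:,:,0]-f[:,:,1]<110)&(f[:,:,1]>85)
m[:130]=0;r,c=np.nonzero(m)
for i in range(150,225,3): k=c[r==i];print(i,(k.min(),k.max()) if len(k) else '',end='; ')
f2=f[:,:,0]-f[:,:,2];m2=(f2>50)&~m  # wood grip
for i in range(195,330,12): k=np.nonzero(m2[i,200:310])[0]+200;print('\nwood',i,(k.min(),k.max()) if len(k) else '')
E
```

```text
12.05 [0.63528472 0.23763745 0.14020107] [-2.52806527 -9.58547475  3.81803789] 60.37811994552612 0.15531200689357583
150 ; 153 (np.int64(228), np.int64(228)); 156 (np.int64(227), np.int64(251)); 159 (np.int64(227), np.int64(250)); 162 (np.int64(227), np.int64(250)); 165 (np.int64(227), np.int64(249)); 168 (np.int64(227), np.int64(249)); 171 (np.int64(236), np.int64(245)); 174 ; 177 (np.int64(230), np.int64(250)); 180 (np.int64(230), np.int64(251)); 183 (np.int64(230), np.int64(245)); 186 (np.int64(230), np.int64(243)); 189 (np.int64(230), np.int64(243)); 192 (np.int64(230), np.int64(243)); 195 (np.int64(230), np.int64(243)); 198 (np.int64(230), np.int64(243)); 201 (np.int64(238), np.int64(244)); 204 (np.int64(238), np.int64(243)); 207 (np.int64(237), np.int64(243)); 210 (np.int64(238), np.int64(243)); 213 ; 216 ; 219 ; 222 ; 
wood 195 (np.int64(244), np.int64(251))

wood 207 (np.int64(244), np.int64(244))

wood 219 

wood 231 

wood 243 (np.int64(254), np.int64(266))

wood 255 (np.int64(240), np.int64(270))

wood 267 (np.int64(241), np.int64(270))

wood 279 (np.int64(240), np.int64(269))

wood 291 (np.int64(240), np.int64(269))

wood 303 (np.int64(240), np.int64(269))

wood 315 (np.int64(241), np.int64(268))

wood 327 (np.int64(236), np.int64(268))
```

```bash
python3 - <<'E'
from h import *
w=pickle.load(open('wrist.pkl','rb'));f=w['frame']
for i in(192,204,208):print(i,f[i,226:258,0].tolist())
e=np.array(ctrl.get_obs()['eef_pos'][:2]);g=atz(w,[(255,267),(255,300)],.173)[:,:2]
R=lambda y:np.array([[np.cos(y),np.sin(y)],[-np.sin(y),np.cos(y)]])
for px in((240.5,211),(243.5,211)):
  p=atz(w,[px],.146)[0,:2]
  print(p,[(R(y)@(p-e)).round(4) for y in(-.085,-.077)],[(R(-.081)@(p-k)).round(4) for k in g])
E
```

```text
192 [135, 133, 130, 107, 180, 181, 182, 183, 185, 184, 185, 181, 178, 177, 181, 177, 180, 184, 124, 116, 120, 119, 115, 118, 120, 105, 77, 83, 84, 86, 86, 85]
204 [151, 150, 151, 151, 154, 158, 165, 169, 167, 168, 166, 175, 184, 180, 178, 178, 181, 184, 119, 97, 92, 96, 96, 99, 97, 95, 99, 175, 170, 170, 171, 173]
208 [151, 154, 151, 136, 136, 144, 152, 155, 152, 133, 131, 161, 184, 179, 178, 181, 182, 188, 106, 22, 38, 39, 39, 37, 35, 37, 38, 37, 36, 36, 33, 36]
[0.66081395 0.24036772] [array([0.0252, 0.0049]), array([0.0252, 0.0047])] [array([0.0113, 0.006 ]), array([0.0254, 0.0061])]
[0.66071079 0.23908196] [array([0.0252, 0.0036]), array([0.0252, 0.0034])] [array([0.0113, 0.0047]), array([0.0254, 0.0048])]
```

Call:
servo_tool:
  steps:
    - {"dx":0.002,"dy":0.025,"dz":0,"wx":0,"wy":0,"wz":0}
    - {"dx":0.004,"dy":0.05,"dz":0,"wx":0,"wy":0,"wz":0}
    - {"dx":0.004,"dy":0.055,"dz":0,"wx":0,"wy":0,"wz":0}
    - {"dx":0.004,"dy":0.055,"dz":0,"wx":0,"wy":0,"wz":0}
    - {"dx":0.004,"dy":0.055,"dz":0,"wx":0,"wy":0,"wz":0}

```text
time_s: 12.47
eef_pos: [0.6358, 0.243, 0.1402]
eef_rot: [0.002, 0.999, -0.04, -0.001]
wrist_force: [-2.8, -9.6, 2.9]
opening: 0.154
grasp_force: 60.4
```

Call:
servo_tool:
  steps:
    - {"dx":0,"dy":0,"dz":0,"wx":0,"wy":0,"wz":0}
    - {"dx":0,"dy":0,"dz":0,"wx":0,"wy":0,"wz":0}
    - {"dx":0,"dy":0,"dz":0,"wx":0,"wy":0,"wz":0}
    - {"dx":0,"dy":0,"dz":0,"wx":0,"wy":0,"wz":0}
    - {"dx":0,"dy":0,"dz":0,"wx":0,"wy":0,"wz":0}

```text
time_s: 12.88
eef_pos: [0.6358, 0.2429, 0.1402]
eef_rot: [0.002, 0.999, -0.04, -0.001]
wrist_force: [-2.9, -9.6, 2.7]
opening: 0.155
grasp_force: 60.4
```

```bash
python3 - <<'E'
from h import *
w=snap('wrist');f=w['frame'].astype(int);o=ctrl.get_obs();print(o['time_s'],o['eef_pos'],o['wrist_force'],o['grasp_force'])
m=(f[:,:,0]>120)&(f[:,:,2]<60)&(f[:,:,0]-f[:,:,1]<110)&(f[:,:,1]>85);m2=(f[:,:,0]-f[:,:,2]>50)&~m
for i in(192,203,206,209,212):k=np.nonzero(m[i])[0];print(i,k.min() if len(k) else'',k.max()if len(k) else'')
tip=np.nonzero(m[206:210])[1];u=(tip.min()+tip.max())/2
wd=[np.nonzero(m2[i,200:310])[0]+200 for i in range(265,305,5)];gu=np.mean([(k.min()+k.max())/2 for k in wd]);print(u,gu)
p=atz(w,[(u,211)],.146)[0,:2];g=atz(w,[(gu,285)],.173)[0,:2];e=np.array(o['eef_pos'][:2])
y=-.081;R=np.array([[np.cos(y),np.sin(y)],[-np.sin(y),np.cos(y)]]);print(p,R@(p-e),R@(p-g))
# change at the pan in the side view since release
a=pickle.load(open('side.pkl','rb'))['frame'].astype(int);c=snap('side')['frame'].astype(int)
x=np.abs(a-c)[195:235,225:275].sum(2);print('pan-area changed px',(x>60).sum())
E
```

```text
12.9333 [0.6357491  0.24294907 0.14021152] [-3.62970373 -8.97558503  3.63627947] 60.40090084075928
192 242 256
203 250 256
206 250 256
209 250 256
212 250 256
253.0 254.75
[0.66083165 0.24029824] [ 0.0252148  -0.00061267] [0.01891113 0.00055854]
pan-area changed px 2
```

The grip is within about 1 mm of the pointer, the pointer hasn't moved, and the pan is undisturbed. Handing in.

```bash
python3 -c "
from bench import workorder
print(workorder.hand_in())"
```

```text
the job is handed in; nothing more can be done
None
```

The job is handed in (no verdict was returned): the pan is standing under the spout and let go, and the gate is held at the pointer to within about 1 mm by my camera measurement, but I viewed 11 pictures, one over the limit of 10.

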